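Set the fan controller to its third click

TASK

The orange sliding lever on the bench fan controller has been left at some unknown speed. With the fingertips, push the lever all the way back to its off stop (the red mark), then push it the other way, counting the clicks from off, and leave it seated in the third click. Never let it go on past the third click, only push the lever (do not pinch it), and leave the fan, pot, screwdriver and tape measure around it where they lie.

Things in the scene. Friction and masses are not known exactly. Their poses are not given: they have to be found in the camera images.
- controller: Grey fan controller box, black top plate, fixed to the table, 88 (x) x 220 (y) x 34 mm high. Origin: centre of its underside. +y runs along the lever's slot from the off end (wide red marks) to the high speeds (white marks); +x points across it, away from the robot; yawed up to 0.6 rad either way. Its flat top is clear both sides of the lever but for a 3 mm high lamp at the +y end.
- lever (a joint): Lever position in m: 0 at the off stop, growing along the controller's +y to 0.100. Notches every 20 mm, a mark beside each: 0 off, 0.020 first click, 0.040 second, 0.060 third, 0.080, 0.100. Leaving a notch takes about 5 N; past the hump half-way the lever runs on by itself into the next notch. Damped (20 N s/m): push at 0.05 m/s or less. Starts between 0.014 and 0.046.
- lever_mid (a point): Centre of the orange upper part of the lever, a good height to push at: 58 mm above the table, 24 mm above the plate. The lever is 14 mm thick along the slot (faces 7 mm either side of this point) and 34 mm wide across it; its top is 72 mm above the table. In the controller's frame: x = 0, y = joint value - 0.050, z = 0.058.
- fan_80: Bystander: black square cooling fan lying flat, 80x80x25 mm, loose, on the far side of the controller. Origin: centre of its underside.
- paste_pot_0: Bystander: small pot with white screw top, 38 mm across, 36 mm high, loose, on the robot's side of the controller. Origin: centre of its underside.
- screwdriver_b: Bystander: screwdriver with yellow handle, 156 mm long, 28 mm high, lying loose on the robot's side of the controller. Origin: centre of its underside.
- tape_measure: Bystander: yellow pocket tape measure, 34x79x58 mm, loose, beyond the high-speed end of the controller. Origin: centre of its underside.

How it is judged:
On the way, in this order (a step that is already met when the one before it is completed fails the run):
1. the lever is pushed back to its off stop (value of joint lever below 0.004 m), for 0.1 s.
2. from off the lever is pushed on into the third notch (value of joint lever between 0.055 and 0.065 m), for 0.2 s.
At the end, for the whole second after the job is handed in: The lever rests seated in the third notch from off (joint 0.060 within 5 mm), after having been pushed back to off (under 4 mm) first (all of step 2 and velocity of joint lever between -0.005 and 0.005 m/s); the robot touches nothing.
It fails at once if the lever goes on past the third click (over the hump towards the fourth) (value of joint lever above 0.07 m).
It fails at once if the lever is pinched: pressed by the fingers on both halves of its thickness at once with more than 2 N each (contact force between the fingers and lever_c0 above 2 N and contact force between the fingers and lever_c1 above 2 N).
It fails at once if the fan, pot, screwdriver or tape measure is moved more than 20 mm or lifted (distance of any of fan_80, paste_pot_0, screwdriver_b, tape_measure from where it was at the start of the episode above 0.02 m).
It also fails if it takes over 48 s, if anything falls off the work surface, if the arm or the gripper's body presses on something with over 40 N, if the wrist force passes 120 N, or if a joint passes its speed limit or range.

ROBOT

A 6-joint arm with a two-finger parallel gripper is mounted at the origin on the work surface; the furniture and walls round the work are solid. World frame = base frame: x ahead of the robot, y to its left, z up, the work surface at z = 0. Lengths are in m, angles in rad, forces in N, time in s.
With the tool pointing down it reaches from about 0.25 to 0.725 m from the base axis. Payload 4 kg.
Tool frame: the origin (TCP) lies on the centre line of the jaws, within the pads' length; the fingertips stand 22 mm ahead of it and the grasp point (between the pads) lies 3 mm ahead of it; z points along the fingers, y is the line along which they close (so a half turn about z gives the same grasp; the last joint's range is limited). The gripper opens to 85 mm and grips with 20 to 120 N. Pads are 22 mm wide; open, the fingers measure 114 mm over their backs; the gripper's body (76 mm by 85 mm) begins 54 mm behind the grasp point. The pads swing forward as they close: fully open they stand 13 mm farther back than shut.
Start: joints at [-1.167, 0.241, 0.005, 1.335, 0, 1.571], TCP at [0.196, -0.46, 0.253] pointing down, gripper open.
Joint ranges: [-2.72, 2.72], [-1.05, 1.87], [-1.09, 1.28], [-1.99, 2.15], [-1.42, 1.44], [-3.14, 3.14]. Speed limits (rad/s): [2.79, 2.79, 3.14, 3.14, 3.14, 3.14].

INTERFACE

Orientations are given as a unit quaternion [x, y, z, w].
In Python, from workcell import bot gives the robot as it stands.
- The arm moves only by the shell command python3 -m inch 'ROWS'. ROWS is JSON, one flat list of numbers, 7 for each row, row after row: the shift along the world's x, y, z in mm, then the turn, a rotation vector about the world's x, y, z in rad, then the opening in per cent of the stroke, from 0 (shut) to 100 (fully open). A call has 1 to 8 rows; each row is the pose to reach, as a shift and turn from the pose commanded when the call began; what a row does not reach only later rows make up. A row lasts 1/12 s, in which the tool goes at most 41.7 mm and 7.16 degrees, less where a joint would pass 70% of its speed; a pose out of reach is approached as far as the arm can. A call with a gripper value outside its range is refused whole. The fingers move at their own pace and stop on an object; the grip force is fixed at half the most. Time passes only in rows, so rows that repeat a pose let the fingers close. It gives the time, the measured TCP pose, the force, the opening and the grip force at its end, in the units of the state.
- bot.get_obs(): the state, without advancing time (a new reading comes with each control period).
- bot.camera(name): name is "side" or "top" or "wrist"; returns the picture (420x560x3 uint8, blue, green, red); there is no depth.
- bot.camera_info(name): a dict with "intrinsics" (3x3 intrinsics, pixels), "camera_from_world" (4x4, takes a point from world to camera coordinates); the wrist camera has in their place "hand_eye" (4x4, takes a point from camera to tool coordinates, whose origin is the TCP and whose axes are the flange's). Camera axes: x right, y down, z forward; pixel columns grow to the right and rows downward; lengths in m; the calibration is good to about 2 mm. A picture is of the moment at which its call begins: read the wrist's pose just before it. camera_info takes no time and is no camera call.
- bot.job_done(): hands the job in; it is judged then, once.
Trained networks look in the newest picture that a camera, given by its name, has taken for a name from the list of things; names that differ only in an ending like _2 or _b are one class to them, and where a whole thing is asked for, a point or a joint stands for the part that bears it (a point fixed in the world has none). Each returns a list of dicts, best first, with "confidence" (0 to 1); they miss things now and then, are a little off and sometimes report something else, mostly with a low value. They report only what shows in the picture. A call takes as long as a camera call.
- bot.silhouettes(camera, target): "mask" (420x560 bool, what is visible of it) and "uv" ([column, row] in pixels, amid what is visible of it).
- bot.spot_point(camera, target): "uv" ([column, row] in pixels: a listed point, or the origin of a listed thing).
The state is a dict: "clock": time; "joint_pos": joint angles; "joint_vel": joint speeds; "tau": joint torques, N m; "eef_pos": TCP position; "tool_rot": TCP orientation; "ft_force": force on the tool from outside, world axes, zero at the start; "ft_torque": the same for the moment, N m; "grip_width": finger opening in m; "grasp_force": force on a finger pad.
Only numpy, scipy, OpenCV 4.12 (cv2) and the standard library are available. Lean on these libraries where they do the work, as an engineer would, in place of code of your own. Each camera call takes 0.05 s, during which the arm holds its last target. There are 200 camera calls.

## Working session

There is one attempt and no reset: what is moved stays moved. The work goes in short steps, Python scripts to look and compute and a shell command to move; the robot and the scene stay as the last step left them, time stands still between calls to the robot, and variables do not carry over. Pictures are saved under pics/ and viewed, at most 10 in all, crops included, and the job is handed in when it is done.

```bash
mkdir -p pics
cat > h.py <<'E'
import numpy as np, cv2
from workcell import bot
def ray(cam,uv):
    i=bot.camera_info(cam);K=np.array(i["intrinsics"]);T=np.array(i["camera_from_world"])
    R,t=T[:3,:3],T[:3,3]
    return -R.T@t, R.T@np.linalg.inv(K)@np.array([uv[0],uv[1],1.])
def at_z(cam,uv,z):
    o,d=ray(cam,uv); return o+d*(z-o[2])/d[2]
def proj(cam,p):
    i=bot.camera_info(cam);K=np.array(i["intrinsics"]);T=np.array(i["camera_from_world"])
    q=K@(T[:3,:3]@np.array(p)+T[:3,3]); return q[:2]/q[2]
E
python3 - <<'E'
from h import *
np.set_printoptions(precision=4,suppress=True)
for c in("top","side"):
    cv2.imwrite(f"pics/{c}0.png",bot.camera(c))
    for n,z in(("controller",0),("lever_mid",.058),("fan_80",0),("paste_pot_0",0),("screwdriver_b",0),("tape_measure",0)):
        for r in bot.spot_point(c,n)[:2]: print(c,n,round(r["confidence"],2),np.round(r["uv"],1),at_z(c,r["uv"],z))
o=bot.get_obs();print(o["clock"],o["eef_pos"],o["tool_rot"],o["grip_width"],o["ft_force"])
E
```

```text
top controller 0.71 [274.9 200.3] [0.5861 0.0388 0.    ]
top lever_mid 0.47 [287.9 196.2] [0.587  0.0086 0.058 ]
top fan_80 0.96 [248.2 164.5] [0.6742 0.1025 0.    ]
top paste_pot_0 0.62 [243.3 247.2] [0.4753 0.1143 0.    ]
top screwdriver_b 0.94 [307.9 232.4] [ 0.5084 -0.0387  0.    ]
top tape_measure 0.56 [202.5 215.7] [0.551  0.2114 0.    ]
side controller 0.75 [283.1 243.7] [ 0.583   0.0341 -0.    ]
side lever_mid 0.8 [288.  216.4] [0.5863 0.0086 0.058 ]
side fan_80 0.56 [234.7 246.4] [0.6684 0.1021 0.    ]
side paste_pot_0 0.81 [309.6 278.3] [ 0.4729  0.1072 -0.    ]
side screwdriver_b 0.82 [324.9 235.9] [ 0.5186 -0.0457  0.    ]
side screwdriver_b 0.33 [309.7 282.1] [0.467  0.1172 0.    ]
side tape_measure 0.75 [247.  293.4] [0.5503 0.2105 0.    ]
0.7 [ 0.1964 -0.4598  0.2533] [0.9797 0.2005 0.     0.    ] 0.08573420546282294 [-0.3578  0.2116 -0.0635]
```

Run:
```python
from h import *
im=cv2.imread("pics/top0.png");cv2.imwrite("pics/top0c.png",cv2.resize(im[130:280,170:370],None,fx=4,fy=4,interpolation=cv2.INTER_CUBIC))
for c in("top","side"):
    bot.camera(c)
    for r in bot.silhouettes(c,"controller")[:1]:
        m=r["mask"].astype(np.uint8);print(c,r["confidence"],m.sum())
        box=cv2.minAreaRect(cv2.findNonZero(m));
        P=[at_z(c,p,.034)[:2] for p in cv2.boxPoints(box)];print(np.round(P,4))
        # metric: project all mask pixels on z=.034
        pts=np.array([at_z(c,p[0],.034)[:2] for p in cv2.findNonZero(m)],np.float32)
        print(cv2.minAreaRect(pts))
```

```text
top 0.62 3656
[[ 0.5965  0.1546]
 [ 0.6503 -0.0585]
 [ 0.5594 -0.0797]
 [ 0.507   0.1311]]Traceback (most recent call last):
  File "<stdin>", line 10, in <module>
  File "h.py", line 8, in at_z
    o,d=ray(cam,uv); return o+d*(z-o[2])/d[2]
        ~~~^^^^^^^^
  File "h.py", line 4, in ray
    i=bot.camera_info(cam);K=np.array(i["intrinsics"]);T=np.array(i["camera_from_world"])
ValueError: time passes only in moves, steps and waits
```

View pics/top0c.png

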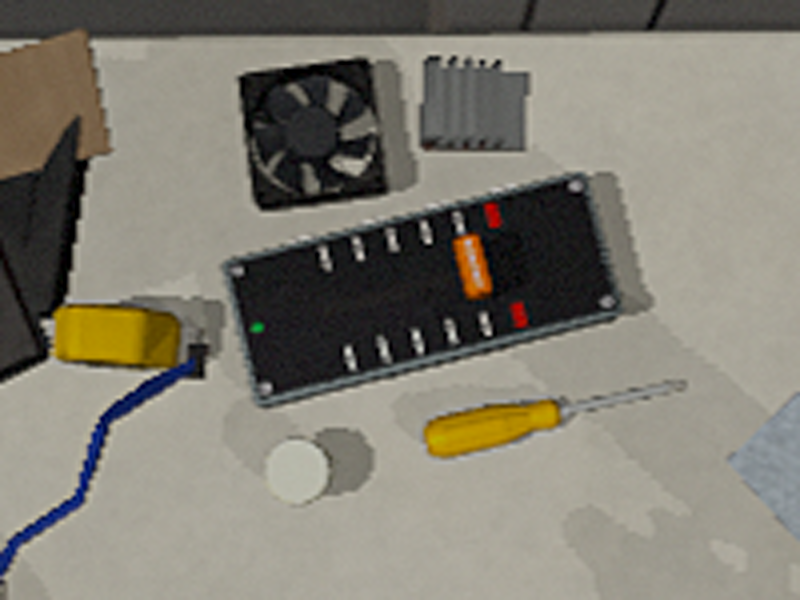

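View pics/side0.png

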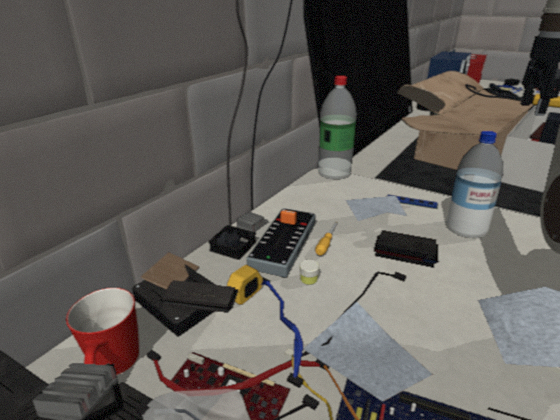

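The top view crop shows the lever (473,267) at about the first click. The red off marks are at (493,215) and (519,315), and the last white pair is at (325,258) and (350,357). Next I'll fit the slot line from these marks.

```bash
cat > fit.py <<'E'
from h import *
f=lambda p:(np.array(p)-1.5)/4+[170,130]
up=[(493,215),(458,222),(426,232),(392,239),(358,248),(325,258)]
lo=[(519,315),(485,324),(451,331),(417,341),(383,348),(350,357)]
P=np.array([(at_z("top",f(a),.034)+at_z("top",f(b),.034))[:2]/2 for a,b in zip(up,lo)])
s=np.arange(6)*.02
A=np.polyfit(s,P,1);d=A[0];yaw=np.arctan2(-d[0],d[1]);u=d/np.linalg.norm(d);P0=A[1]
E
python3 - <<'E'
from fit import *
print("scale",np.linalg.norm(d),"yaw",yaw,"off",P0,"u",u,"centre",P0+.05*u)
print("res mm",1e3*(P-P0-np.outer(s,u)))
for c in("top","side"):
    bot.camera(c);rs=bot.spot_point(c,"lever_mid");m=bot.silhouettes(c,"controller")
    for r in rs[:1]:
        q=at_z(c,r["uv"],.058)[:2];print(c,r["confidence"],q,"joint",(q-P0)@u,"across",(q-P0)@[u[1],-u[0]])
    if m:
        pts=np.array([at_z(c,p[0],.034)[:2] for p in cv2.findNonZero(m[0]["mask"].astype(np.uint8))],np.float32)if 0 else None
o=bot.get_obs();e=o["eef_pos"]
for j in(.055,.045): print("goal(+y side) joint-coord",j,1e3*(P0+j*u-e[:2]))
E
```

```text
scale 1.0009983145785066 yaw 0.23691980012691974 off [ 0.59142404 -0.01058788] u [-0.23470959  0.97206554] centre [0.57968856 0.0380154 ]
res mm [[-0.17270651 -0.23919441]
 [ 0.08525579  0.29830647]
 [ 0.03752978 -0.05882951]
 [ 0.01697173  0.13521315]
 [ 0.28225097  0.29697929]
 [-0.31959597 -0.14134682]]
top 0.59 [0.54565006 0.19994876] joint 0.21539899989954436 across 0.0049196606580276
goal(+y side) joint-coord 0.055 [382.05412291 502.64434124]
goal(+y side) joint-coord 0.045 [384.40121879 492.92368586]
```

Run:
```python
from h import *
for n,p in(("pura",(472,235)),("green",(337,176)),("box",(430,165)),("mug",(105,370))): print(n,at_z("side",p,0))
for n,p in(("pura",(488,135)),("green",(340,80))): 
    b=at_z("side",(472,235) if n=="pura" else (337,176),0)
    for z in(.15,.2,.25,.3): print(n,z,proj("side",[b[0],b[1],z]))
```

```text
pura [ 0.23401838 -0.23423182  0.        ]
green [ 0.64301427 -0.36451893  0.        ]
box [ 4.26671236e-01 -6.04227833e-01  5.55111512e-17]
mug [0.62654558 0.46469664 0.        ]
pura 0.15 [489.05129854 175.9547444 ]
pura 0.2 [495.44445203 153.81652539]
pura 0.25 [502.24941776 130.25228246]
pura 0.3 [509.50730999 105.11964515]
green 0.15 [340.53788932 128.50016148]
green 0.2 [341.82486406 111.22118893]
green 0.25 [343.17196638  93.13494123]
green 0.3 [344.58351081  74.18349124]
```

View pics/top0.png

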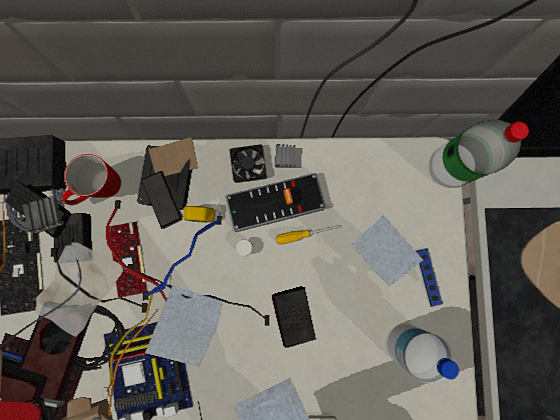

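```bash
python3 -m inch '[0,0,40,0,0,0.1,0, 0,0,80,0,0,0.2,0, 10,5,115,0,0,0.3,0, 35,20,140,0,0,0.4,0, 65,40,150,0,0,0.5,0, 95,60,150,0,0,0.6,0, 125,85,150,0,0,0.7,0, 150,115,150,0,0,0.8,0]'
```

```text
clock: 1.77
eef_pos: [0.3482, -0.3444, 0.4031]
tool_rot: [0.823, 0.568, 0.0, 0.0]
ft_force: [1.0, -1.0, -0.1]
grip_width: 0.0002
grasp_force: 0.0
```

```bash
python3 -m inch '[20,32,0,0,0,0.08,0, 40,65,0,0,0,0.16,0, 60,98,0,0,0,0.24,0, 80,130,0,0,0,0.32,0, 100,163,0,0,0,0.4,0, 120,196,0,0,0,0.48,0, 140,230,-15,0,0,0.56,0, 158,262,-30,0,0,0.604,0]'; python3 -m inch '[18,32,-20,0,0,0,0, 36,62,-40,0,0,0,0, 52,90,-65,0,0,0,0, 64,113,-95,0,0,0,0, 74,129,-125,0,0,0,0, 74,129,-160,0,0,0,0, 74,129,-190,0,0,0,0, 74,129,-190,0,0,0,0]'
```

```text
clock: 2.43
eef_pos: [0.5058, -0.0809, 0.374]
tool_rot: [0.617, 0.787, 0.001, 0.001]
ft_force: [0.3, -1.6, -0.7]
grip_width: -0.0001
grasp_force: 0.0
clock: 3.1
eef_pos: [0.5739, 0.0465, 0.1759]
tool_rot: [0.618, 0.786, -0.005, -0.005]
ft_force: [-1.0, 0.3, -0.7]
grip_width: -0.0004
grasp_force: 0.0
```

Run:
```python
from fit import *
o=bot.get_obs();e=o["eef_pos"];q=o["tool_rot"]
print(o["clock"],e,"joint",(e[:2]-P0)@u,"across",(e[:2]-P0)@[u[1],-u[0]],"yaw",2*np.arctan2(q[1],q[0]),"want",yaw+np.pi/2,o["ft_force"])
cv2.imwrite("pics/w1.png",bot.camera("wrist"))
cv2.imwrite("pics/t1.png",cv2.resize(bot.camera("top")[130:280,170:370],None,fx=4,fy=4,interpolation=cv2.INTER_CUBIC))
```

```text
3.1 [0.57391523 0.04652503 0.17588375] joint 0.05962697471349643 across -0.0036147583206676145 yaw 1.8089896855425978 want 1.8077161269218163 [-1.01622584  0.2554713  -0.71923723]
```

View pics/w1.png

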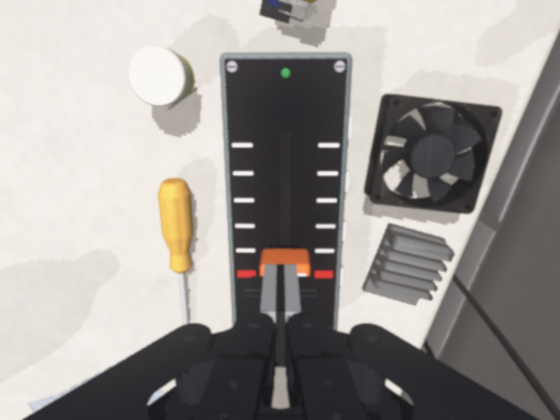

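```bash
python3 -m inch '[0,0,0,0,0,0,0, 3,0,-20,0,0,0,0, 3,0,-40,0,0,0,0, 3,0,-60,0,0,0,0, 3,0,-75,0,0,0,0, 3,0,-90,0,0,0,0, 3,0,-100,0,0,0,0, 3,0,-100,0,0,0,0]'; python3 -m inch '[0,0,-3,0,0,0,0, 0,0,-6,0,0,0,0, 0,0,-9,0,0,0,0, 0,0,-9,0,0,0,0, 0,0,-9,0,0,0,0]'
python3 - <<'E'
from fit import *
o=bot.get_obs();e=o["eef_pos"];q=o["tool_rot"]
print(o["clock"],e,"joint",(e[:2]-P0)@u,"across",(e[:2]-P0)@[u[1],-u[0]],"yaw",2*np.arctan2(q[1],q[0]),o["ft_force"])
E
```

```text
clock: 3.87
eef_pos: [0.5817, 0.0459, 0.0834]
tool_rot: [0.619, 0.786, 0.0, 0.0]
ft_force: [-0.4, 0.5, 0.2]
grip_width: -0.0002
grasp_force: 0.0
clock: 4.28
eef_pos: [0.5816, 0.0462, 0.0747]
tool_rot: [0.619, 0.786, 0.0, 0.0]
ft_force: [-0.4, -1.2, -0.3]
grip_width: 0.0001
grasp_force: 0.0
4.2833 [0.58163602 0.04623252 0.07466661] joint 0.05753049559316838 across 0.003821695854117687 yaw 1.807793325750877 [-0.42647796 -1.16024154 -0.31991689]
```

```bash
python3 -m inch '[0.2,-3,0,0,0,0,0, 0.5,-6,0,0,0,0,0, 0.7,-9,0,0,0,0,0, 0.9,-12,0,0,0,0,0, 1.2,-15,0,0,0,0,0, 1.4,-18,0,0,0,0,0, 1.7,-21,0,0,0,0,0, 1.9,-24.2,0,0,0,0,0]'; python3 -m inch '[0.6,-2.4,0,0,0,0,0, 1.2,-4.9,0,0,0,0,0, 1.8,-7.3,0,0,0,0,0, 2.3,-9.7,0,0,0,0,0, 2.3,-9.7,0,0,0,0,0]';  python3 - <<'E'
from fit import *
o=bot.get_obs();e=o["eef_pos"]
print(o["clock"],e,"joint",(e[:2]-P0)@u,"across",(e[:2]-P0)@[u[1],-u[0]],"along",o["ft_force"][:2]@u,o["ft_force"])
E
```

```text
clock: 4.95
eef_pos: [0.5836, 0.0234, 0.0744]
tool_rot: [0.618, 0.786, 0.002, -0.001]
ft_force: [1.7, 5.2, -1.6]
grip_width: -0.0002
grasp_force: 2.4
clock: 5.37
eef_pos: [0.5855, 0.0111, 0.0742]
tool_rot: [0.619, 0.785, -0.001, 0.0]
ft_force: [-0.7, -0.6, 0.2]
grip_width: 0.0003
grasp_force: 0.0
5.3667 [0.58550542 0.01113799 0.07420976] joint 0.022508125124737845 across -0.0006540108024949779 along -0.46216549208428886 [-0.69754941 -0.64387328  0.18351634]
```

```bash
python3 -m inch '[0.3,-1.5,0,0,0,0,0, 0.7,-2.9,0,0,0,0,0, 1,-4.2,0,0,0,0,0, 1,-4.2,0,0,0,0,0, 1,-4.2,0,0,0,0,0]';python3 -m inch '[0.2,-1,0,0,0,0,0, 0.2,-1,0,0,0,0,0, 0.2,-1,0,0,0,0,0]';  python3 - <<'E'
from fit import *
o=bot.get_obs();e=o["eef_pos"]
print(o["clock"],e,"joint",(e[:2]-P0)@u,"across",(e[:2]-P0)@[u[1],-u[0]],"along",o["ft_force"][:2]@u,o["ft_force"])
cv2.imwrite("pics/s2.png",cv2.resize(bot.camera("side")[180:300,210:370],None,fx=5,fy=5,interpolation=cv2.INTER_CUBIC))
E
```

```text
clock: 5.78
eef_pos: [0.5866, 0.008, 0.0743]
tool_rot: [0.619, 0.786, -0.0, 0.0]
ft_force: [0.8, 0.0, -0.3]
grip_width: -0.0002
grasp_force: 0.0
clock: 6.03
eef_pos: [0.5868, 0.0071, 0.0743]
tool_rot: [0.619, 0.786, -0.0, -0.0]
ft_force: [0.2, -0.9, -0.7]
grip_width: 0.0
grasp_force: 0.0
6.0333 [0.58683173 0.00710057 0.07429695] joint 0.018272184131662608 across -0.0003123788504522624 along -0.9415609496412221 [ 0.22559918 -0.91414686 -0.67811005]
```

View pics/s2.png

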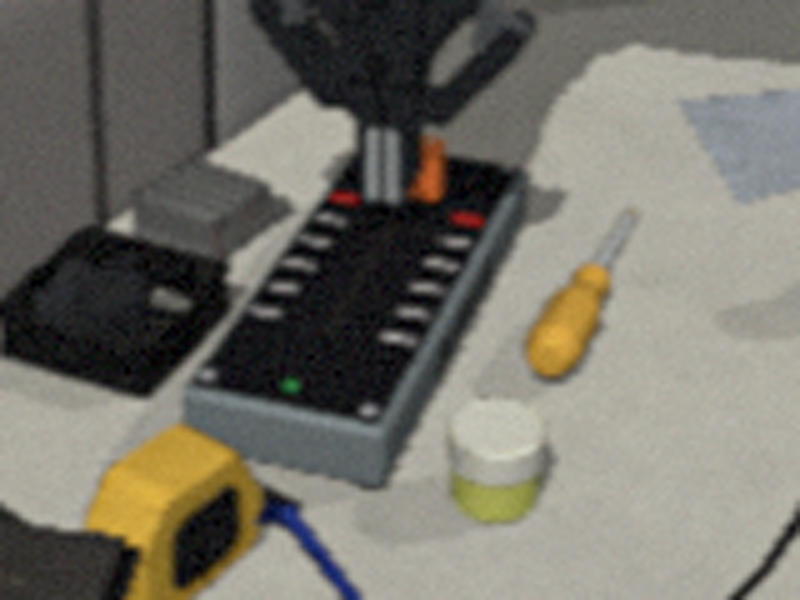

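```bash
python3 -m inch '[0.2,-1,0,0,0,0,0, 0.4,-2,0,0,0,0,0, 0.4,-2,0,0,0,0,0, 0.4,-2,0,0,0,0,0]';  python3 - <<'E'
from fit import *
o=bot.get_obs();e=o["eef_pos"]
print("joint",(e[:2]-P0)@u,"across",(e[:2]-P0)@[u[1],-u[0]],"along",o["ft_force"][:2]@u)
E
```

```text
clock: 6.42
eef_pos: [0.587, 0.0064, 0.0743]
tool_rot: [0.618, 0.786, 0.001, -0.001]
ft_force: [-0.6, 5.7, 1.5]
grip_width: 0.0
grasp_force: 2.6
joint 0.0175616028582673 across -0.0003454310635482324 along 5.710676743365167
```

```bash
python3 -m inch '[-0.9,4,0,0,0,0,0, -1.2,5,10,0,0,0,0, -1.2,5,30,0,0,0,0, -1.2,5,48,0,0,0,0, -1.2,5,48,0,0,0,0, 2.4,-10,48,0,0,0,0, 6,-25,48,0,0,0,0, 9.6,-40,48,0,0,0,0]'; python3 -m inch '[1.8,-8,0,0,0,0,0, 1.8,-8,0,0,0,0,0, 1.8,-8,-20,0,0,0,0, 1.8,-8,-36,0,0,0,0, 1.8,-8,-48,0,0,0,0, 1.8,-8,-48,0,0,0,0, 1.8,-8,-48,0,0,0,0]';  python3 - <<'E'
from fit import *
o=bot.get_obs();e=o["eef_pos"]
print("joint",(e[:2]-P0)@u,"across",(e[:2]-P0)@[u[1],-u[0]],"along",o["ft_force"][:2]@u)
E
```

```text
clock: 7.08
eef_pos: [0.597, -0.0356, 0.1226]
tool_rot: [0.618, 0.786, -0.0, 0.0]
ft_force: [0.6, -0.3, 0.3]
grip_width: -0.0001
grasp_force: 0.0
clock: 7.67
eef_pos: [0.5978, -0.0425, 0.0735]
tool_rot: [0.618, 0.786, -0.001, -0.001]
ft_force: [-0.1, 0.2, -0.9]
grip_width: 0.0002
grasp_force: 0.0
joint -0.03253318467679018 across -0.0012948182507930583 along 0.17482816039964147
```

```bash
python3 -m inch '[-0.6,2.4,0,0,0,0,0, -1.2,4.9,0,0,0,0,0, -1.7,7.3,0,0,0,0,0, -2.3,9.7,0,0,0,0,0, -2.9,12.1,0,0,0,0,0, -3.3,13.6,0,0,0,0,0, -3.7,15.5,0,0,0,0,0, -3.7,15.5,0,0,0,0,0]';  python3 - <<'E'
from fit import *
o=bot.get_obs();e=o["eef_pos"]
print("joint",(e[:2]-P0)@u,"across",(e[:2]-P0)@[u[1],-u[0]],"along",o["ft_force"][:2]@u)
E
```

```text
clock: 8.33
eef_pos: [0.5952, -0.0281, 0.0747]
tool_rot: [0.619, 0.786, -0.001, 0.001]
ft_force: [0.3, -3.6, 0.6]
grip_width: 0.0
grasp_force: 1.7
joint -0.017927684028043 across -0.00042068438476525953 along -3.6060917582930454
```

Contact comes at the predicted −18 mm offset, so the calibration is confirmed. Next I'll push over the first hump.

```bash
python3 -m inch '[-0.5,2,0,0,0,0,0, -1,4,0,0,0,0,0, -1.4,5.8,0,0,0,0,0, -1.9,7.8,0,0,0,0,0, -2.3,9.7,0,0,0,0,0, -2.6,11,0,0,0,0,0, -2.6,11,0,0,0,0,0, -2.6,11,0,0,0,0,0]';  python3 - <<'E'
from fit import *
o=bot.get_obs();e=o["eef_pos"]
print("joint",(e[:2]-P0)@u,"across",(e[:2]-P0)@[u[1],-u[0]],"along",o["ft_force"][:2]@u)
E
```

```text
clock: 9.0
eef_pos: [0.592, -0.0156, 0.0739]
tool_rot: [0.618, 0.786, 0.0, -0.001]
ft_force: [-0.1, 0.3, -0.5]
grip_width: 0.0003
grasp_force: 0.0
joint -0.005056686650161407 across -0.0006239272625203595 along 0.30840462499825116
```

```bash
python3 -m inch '[-0.6,2.5,0,0,0,0,0, -1.2,5,0,0,0,0,0, -1.8,7.5,0,0,0,0,0, -2.4,10,0,0,0,0,0, -3.0,12.5,0,0,0,0,0, -3.6,15,0,0,0,0,0, -4.2,17.5,0,0,0,0,0, -4.7,19.4,0,0,0,0,0]';python3 -m inch '[0,0,0,0,0,0,0, 0,0,0,0,0,0,0]';  python3 - <<'E'
from fit import *
o=bot.get_obs();e=o["eef_pos"]
print("joint",(e[:2]-P0)@u,"across",(e[:2]-P0)@[u[1],-u[0]],"along",o["ft_force"][:2]@u)
cv2.imwrite("pics/t3.png",cv2.resize(bot.camera("top")[160:235,220:330],None,fx=6,fy=6,interpolation=cv2.INTER_CUBIC))
cv2.imwrite("pics/s3.png",cv2.resize(bot.camera("side")[180:300,210:370],None,fx=5,fy=5,interpolation=cv2.INTER_CUBIC))
E
```

```text
clock: 9.67
eef_pos: [0.5874, 0.0038, 0.0742]
tool_rot: [0.618, 0.786, 0.0, -0.001]
ft_force: [-0.4, -0.2, 0.6]
grip_width: -0.0001
grasp_force: 0.1
clock: 9.83
eef_pos: [0.5876, 0.0038, 0.0744]
tool_rot: [0.618, 0.786, 0.0, -0.0]
ft_force: [-0.8, -0.5, 0.1]
grip_width: -0.0001
grasp_force: 0.0
joint 0.014879582319553209 across -0.00037102684754486024 along -0.28658063161107117
```

View pics/s3.png

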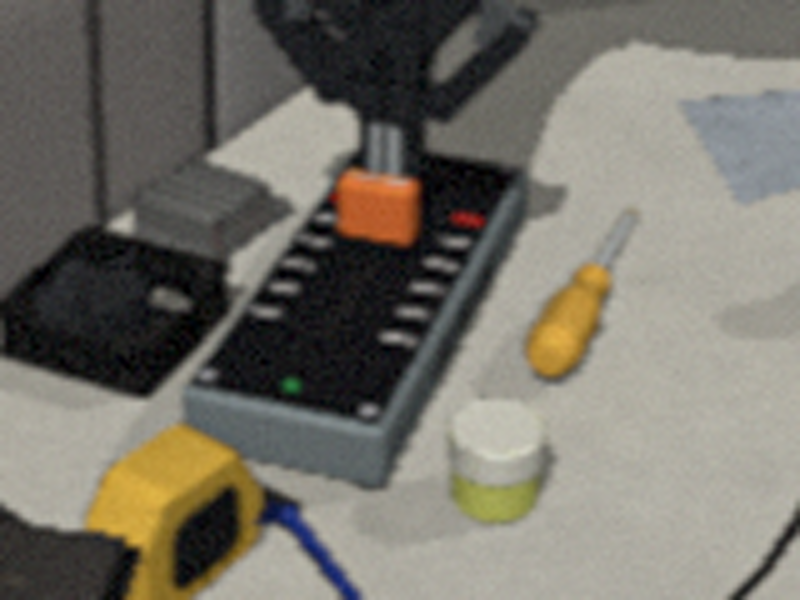

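The side view shows the lever's lower edge at about (378,241), level with the second white pair (316,241)–(443,264). It's in click 2, so I'll push on by one more notch.

```bash
python3 -m inch '[-0.6,2.5,0,0,0,0,0, -1.2,5,0,0,0,0,0, -1.8,7.5,0,0,0,0,0, -2.4,10,0,0,0,0,0, -3.0,12.5,0,0,0,0,0, -3.6,15,0,0,0,0,0, -4.2,17.3,0,0,0,0,0, -4.6,18.9,0,0,0,0,0]';python3 -m inch '[0,0,0,0,0,0,0, 0,0,0,0,0,0,0, 0,0,0,0,0,0,0]';  python3 - <<'E'
from fit import *
o=bot.get_obs();e=o["eef_pos"]
print("joint",(e[:2]-P0)@u,"across",(e[:2]-P0)@[u[1],-u[0]],"along",o["ft_force"][:2]@u)
E
```

```text
clock: 10.6
eef_pos: [0.5829, 0.0227, 0.0743]
tool_rot: [0.618, 0.786, 0.0, -0.0]
ft_force: [0.4, 0.0, 0.7]
grip_width: -0.0004
grasp_force: 0.1
clock: 10.85
eef_pos: [0.583, 0.0224, 0.0743]
tool_rot: [0.618, 0.786, 0.0, -0.0]
ft_force: [-0.1, 0.0, 0.4]
grip_width: 0.0
grasp_force: 0.0
joint 0.034016686886970585 across -0.0004903865375325942 along 0.03617617122432686
```

No contact force remains, so the lever ran into the third notch. I'll back off, lift and check.

```bash
python3 -m inch '[0.9,-4,0,0,0,0,0, 1.9,-8,0,0,0,0,0, 2.3,-10,15,0,0,0,0, 2.3,-10,45,0,0,0,0, 2.3,-10,80,0,0,0,0, 2.3,-30,110,0,0,0,0, 2.3,-60,130,0,0,0,0, 2.3,-90,150,0,0,0,0]'; python3 -m inch '[0,-30,10,0,0,0,0, 0,-55,20,0,0,0,0, 0,-65,20,0,0,0,0, 0,-65,20,0,0,0,0, 0,-65,20,0,0,0,0, 0,-65,20,0,0,0,0]'
python3 - <<'E'
from fit import *
for c in("top","side"):
    im=bot.camera(c)
    for r in bot.spot_point(c,"lever_mid")[:2]:
        q=at_z(c,r["uv"],.058)[:2];print(c,r["confidence"],"joint",(q-P0)@u)
    if c=="top":cv2.imwrite("pics/t4.png",cv2.resize(im[130:280,170:370],None,fx=4,fy=4,interpolation=cv2.INTER_CUBIC))
print(proj("top",[*(P0+.06*u),.072])*4-np.array([680,520]))
E
```

```text
clock: 11.52
eef_pos: [0.5858, -0.0687, 0.2266]
tool_rot: [0.618, 0.786, 0.001, 0.001]
ft_force: [0.3, 0.8, 0.3]
grip_width: 0.0001
grasp_force: 0.0
clock: 12.02
eef_pos: [0.5849, -0.1321, 0.2432]
tool_rot: [0.618, 0.786, -0.0, -0.001]
ft_force: [0.6, -0.5, 0.3]
grip_width: -0.0
grasp_force: 0.0
top 0.61 joint 0.06328563214821777
side 0.5 joint 0.04740558342758344
[401.32134738 279.22381565]
```

View pics/t4.png

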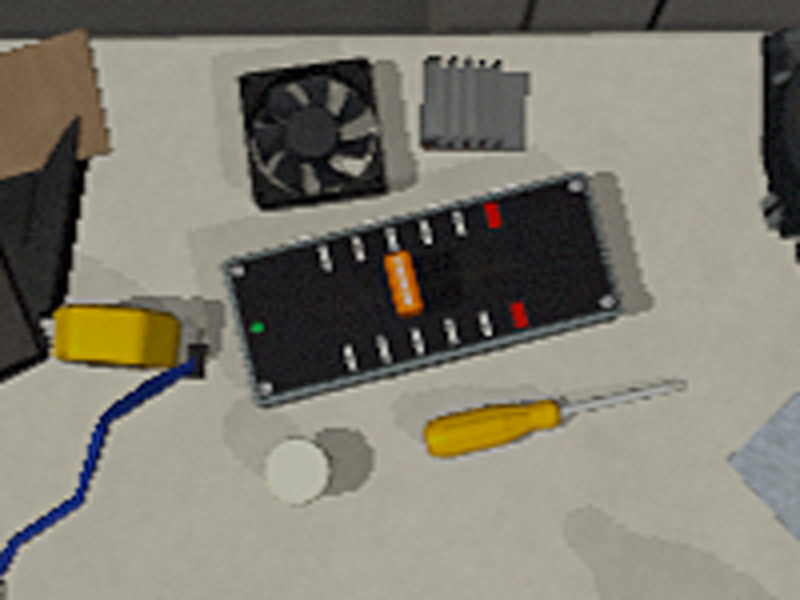

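The lever is at (403,283), in line with the third white pair (392,239)–(417,341) and close to the 60 mm prediction of (401,279). The side network's 0.047 disagrees with this and is probably noise. The fan, pot, screwdriver and tape measure haven't moved.

```bash
python3 -c "
from workcell import bot
print(bot.job_done())"
```

```text
the job is handed in; nothing more can be done
None
```

I pushed the lever back to its off stop, then forward three clicks, and handed the job in with it seated in the third notch by the top camera; the robot is clear and the items around it are where they were, but no verdict was returned.

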